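# Ready the resin coating rack

### The arm

A 6-joint arm with a two-finger parallel gripper is mounted at the origin on the work surface. World frame = base frame: x ahead of the robot, y to its left, z up, the work surface at z = 0. Lengths are in m, angles in rad, forces in N, time in s.
With the tool pointing down it reaches from about 0.425 to 0.95 m from the base axis. Payload 3.5 kg.
Tool frame: the origin (TCP) lies on the centre line of the jaws, within the pads' length; the fingertips stand 14 mm ahead of it and the grasp point (between the pads) lies 5 mm behind it (ctrl.finger_overhang is the distance from the TCP to the fingertips, in m); z points along the fingers, y is the line along which they close (so a half turn about z gives the same grasp; the last joint's range is limited). The gripper opens to 85 mm and grips with 20 to 120 N. Pads are 22 mm wide; open, the fingers measure 114 mm over their backs; the gripper's body (76 mm by 85 mm) begins 54 mm behind the grasp point. The pads swing forward as they close: fully open they stand 13 mm farther back than shut.
Start: joints at [1.143, 0.286, 1.577, -0, 1.279, -0.15], TCP at [0.185, 0.649, 0.245] pointing down, gripper open.
Joint ranges: [-2.77, 2.77], [-0.9, 2.22], [0.21, 2.48], [-1.53, 4.67], [0.24, 2.81], [-2.84, 2.84]. Speed limits (rad/s): [2.79, 2.79, 3.14, 3.14, 3.14, 3.14].

### API

Orientations are given as a unit quaternion [x, y, z, w].
In Python, from plant import ctrl gives the robot as it stands.
- The arm moves only by the tool send_rows, never from a script. Its argument "moves" is text: rows parted by semicolons, each of 7 numbers parted by spaces: the turn, a rotation vector about the tool's x, y, z in units of 360 degrees (1.0 is 360 degrees), then the shift along the tool's x, y, z in units of 20 cm (1.0 is 20 cm), then the gripper's target within -1 to 1 (fully open at 1, half-way at 0, shut at -1). A call has 1 to 12 rows; each row is the pose to reach, as a shift and turn from the pose commanded when the call began, along the tool's axes at that moment, turning the shorter way round; what a row does not reach only later rows make up. A row lasts 1/8 s, in which the tool goes at most 62.5 mm and 10.7 degrees, less where a joint would pass 70% of its speed; a pose out of reach is approached as far as the arm can. A call with a number of a shift or a turn outside -1 to 1 is refused whole. A call with a gripper value outside its range is refused whole. The fingers move at their own pace and stop on an object; "newtons" is the grip in N (left out, the last holds). Time passes only in rows, so rows that repeat a pose let the fingers close. It gives the time, the measured TCP pose, the force, the opening and the grip force at its end, in the units of the state.
- ctrl.get_state(): the state, without advancing time (a new reading comes with each control period).
- ctrl.read_camera(name): name is "scene" or "top" or "wrist"; returns a dict with "image" (480x640x3 uint8, red, green, blue), "fovy" (degrees; the focal length in pixels is half the picture's height over the tangent of half this angle, whatever the lens; pixels are square), "cx", "cy" (the principal point, pixels), "distortion" ([k1, k2, p1, p2, k3] as OpenCV has them; the pictures are not rectified), "extrinsics" (4x4, takes a point from camera to world coordinates). Camera axes: x right, y up, looking along -z (the intrinsics and any distortion apply to the point x, -y, -z); pixel columns grow to the right and rows downward; lengths in m; the calibration is good to about 2 mm. A picture is of the moment at which its call begins. There is no depth.
- ctrl.sign_off(): hands the job in; it is judged then, once.
The state is a dict: "time": time; "qpos": joint angles; "dq": joint speeds; "joint_efforts": joint torques, N m; "eef_pos": TCP position; "tcp_rot": TCP orientation; "contact_force": force on the tool from outside, world axes, zero at the start; "wrist_torque": the same for the moment, N m; "opening": opening from 0.0 (shut) to 1.0 (fully open); "finger_force": force on a finger pad.
Only numpy, scipy, OpenCV 4.12 (cv2) and the standard library are available. Lean on these libraries where they do the work, as an engineer would, in place of code of your own. Each camera call takes 0.05 s, during which the arm holds its last target. There are 200 camera calls.

### The job

Get the bench ready for a resin coat: first clear every wood offcut out of the drip tray into the scrap bin, and only then lay every wooden slat flat across both rails of the rack, square to the rails and centred over them, with at least a finger's width (15 mm) of air between slats so that the resin cannot glue them together. Also lay the stir stick centrally across the rim of the mixing bowl, and leave the bottle, the screwdriver and the meter where they are.

Things in the scene. Friction and masses are not known exactly. Their poses are not given: they have to be found in the camera images.
- rack: fixed rack: grey drip tray 360 x 220 mm (floor 3 mm, lip 15 mm high) with two aluminium bars (rails) standing in it. Each rail is 320 mm long, 10 mm wide, flat top 50 mm above the bench; rails run along the rack's x, centre lines at y = -60 and +60 mm (110 mm clear between). x roughly away from the robot, z up; origin under the tray's centre, on the bench. Slats lie with their length along the rack's y
- slat0: dark wooden slat 170 x 40 x 15 mm (x: length, y: width, z: thickness), about 80 g, with a small dark screw hole near each end; origin at its centre. Starts flat on the rubber mat, side by side with the others; may be absent; either face may be up
- slat1: dark wooden slat 170 x 40 x 15 mm (x: length, y: width, z: thickness), about 80 g, with a small dark screw hole near each end; origin at its centre. Starts flat on the rubber mat, side by side with the others; may be absent; either face may be up
- slat2: dark wooden slat 170 x 40 x 15 mm (x: length, y: width, z: thickness), about 80 g, with a small dark screw hole near each end; origin at its centre. Starts flat on the rubber mat, side by side with the others; may be absent; either face may be up
- slat3: dark wooden slat 170 x 40 x 15 mm (x: length, y: width, z: thickness), about 80 g, with a small dark screw hole near each end; origin at its centre. Starts flat on the rubber mat, side by side with the others; may be absent; either face may be up
- offcut0: dark wooden offcut, a chunky block 30 x 48 x 24 mm (its x, y, z), about 30 g; origin at its centre. Starts on the tray floor between the two rails, its y roughly across the rails; may be absent
- offcut1: dark wooden offcut, a chunky block 26 x 42 x 28 mm (its x, y, z), about 30 g; origin at its centre. Starts on the tray floor between the two rails, its y roughly across the rails; may be absent
- offcut2: dark wooden offcut, a chunky block 28 x 45 x 22 mm (its x, y, z), about 30 g; origin at its centre. Starts on the tray floor between the two rails, its y roughly across the rails; may be absent
- offcut3: dark wooden offcut, a chunky block 24 x 38 x 26 mm (its x, y, z), about 30 g; origin at its centre. Starts on the tray floor between the two rails, its y roughly across the rails; may be absent
- mat: fixed black rubber bench mat 335 x 230 x 3 mm under the slats; origin at the centre of its underside
- bin: fixed grey open scrap bin 180 x 180 mm, 60 mm high, walls and floor 4 mm; origin at the centre of its underside, z up
- bowl: white ceramic mixing bowl, loose, 400 g, rim 130 mm in outer diameter, 65 mm high, wall 4 mm, empty; origin at the centre of its underside, z up
- bowl_rim (a point): centre of the bowl's mouth, at the height of the rim, 65 mm above its underside
- stick: flat plain wooden stir stick with rounded ends, 224 x 24 x 8 mm (x: length, y: width, z: thickness), about 30 g; origin at its centre. Starts flat on the bench on the robot's left, beyond the slats
- hardener: bystander: white bottle, 38 mm in diameter, about 100 mm high; origin at the centre of its underside
- screwdriver: bystander: screwdriver lying on the bench
- meter: bystander: black electrical test meter 85 x 145 x 35 mm lying on the bench; origin at the centre of its underside
Things that resemble listed ones, but are neither listed nor needed, are in the scene too. There is more than one size of the stick; the job needs the larger.

How it is judged:
On the way, in this order (a step that is already met when the one before it is completed fails the run):
1. every offcut is out of the drip tray and in the scrap bin (x of offcut0 in the frame of bin between -0.088 and 0.088 m and y of offcut0 in the frame of bin between -0.088 and 0.088 m and z of each of offcut0, offcut1, offcut2, offcut3 in the frame of bin below 0.065 m and x of offcut1 in the frame of bin between -0.088 and 0.088 m and y of offcut1 in the frame of bin between -0.088 and 0.088 m and x of offcut2 in the frame of bin between -0.088 and 0.088 m and y of offcut2 in the frame of bin between -0.088 and 0.088 m and x of offcut3 in the frame of bin between -0.088 and 0.088 m and y of offcut3 in the frame of bin between -0.088 and 0.088 m), for 0.2 s.
2. every slat lies across both rails, clear of the others (x of slat0 in the frame of rack between -0.145 and 0.145 m and y of slat0 in the frame of rack between -0.02 and 0.02 m and z of slat0 in the frame of rack between 0.0535 and 0.0625 m and angle between the z axis of each of slat0, slat1, slat2, slat3 and the z axis of rack, either way round below 0.05 rad and angle between the x axis of each of slat0, slat1, slat2, slat3 and the y axis of rack, either way round below 0.12 rad and linear speed of each of slat0, slat1, slat2, slat3 below 0.01 m/s and x of slat1 in the frame of rack between -0.145 and 0.145 m and y of slat1 in the frame of rack between -0.02 and 0.02 m and z of slat1 in the frame of rack between 0.0535 and 0.0625 m and x of slat2 in the frame of rack between -0.145 and 0.145 m and y of slat2 in the frame of rack between -0.02 and 0.02 m and z of slat2 in the frame of rack between 0.0535 and 0.0625 m and x of slat3 in the frame of rack between -0.145 and 0.145 m and y of slat3 in the frame of rack between -0.02 and 0.02 m and z of slat3 in the frame of rack between 0.0535 and 0.0625 m and horizontal distance between each of slat1, slat2, slat3 and slat0 above 0.052 m and horizontal distance between each of slat2, slat3 and slat1 above 0.052 m and horizontal distance between slat3 and slat2 above 0.052 m and contact force between each of slat1, slat2, slat3 and slat0 below 0.05 N and contact force between each of slat2, slat3 and slat1 below 0.05 N and contact force between slat3 and slat2 below 0.05 N), for 0.2 s.
At the end, for the whole second after the job is handed in: Offcuts in the bin. Slats at rest on both rails: level to 3 deg, square to 7 deg, centre within 20 mm of the midline and 145 mm of the rack centre along the rails; centres 52 mm apart, none touching. Stick at rest across the upright bowl, level to 4.5 deg, centre within 25 mm of the mouth's (all of step 1 and all of step 2 and z of stick in the frame of bowl_rim between -0.002 and 0.012 m and horizontal distance between stick and bowl_rim below 0.025 m and angle between the z axis of stick and the z axis of rack, either way round below 0.08 rad and linear speed of stick below 0.01 m/s and angle between bowl's own z axis and vertical below 0.08 rad).
It fails at once if the bottle is disturbed (moved more than 30 mm) (distance of hardener from where it was at the start of the episode above 0.03 m).
It fails at once if the screwdriver is disturbed (moved more than 30 mm) (distance of screwdriver from where it was at the start of the episode above 0.03 m).
It fails at once if the meter is disturbed (moved more than 30 mm) (distance of meter from where it was at the start of the episode above 0.03 m).
Of slat0, slat1, slat2, slat3 only 3 to 4 are there at a start; the rules pass over those that are not, and their reading is None.
Of offcut0, offcut1, offcut2, offcut3 only 3 to 4 are there at a start; the rules pass over those that are not, and their reading is None.
At some moment in a run one of offcut0, offcut1, offcut2, offcut3, stick may be knocked a few centimetres aside while the robot is not near it.
Once in a run the grip may slacken for a moment while it holds something.
It also fails if it takes over 208 s, if anything falls off the work surface, if the arm or the gripper's body presses on something with over 40 N, if the wrist force passes 120 N, or if a joint passes its speed limit or range.

## Working session

There is one attempt and no reset: what is moved stays moved. The work goes in short steps, Python scripts to look and compute and a tool call to move; the robot and the scene stay as the last step left them, time stands still between calls to the robot, and variables do not carry over. Pictures are saved under pics/ and viewed, at most 14 in all, crops included, and the job is handed in when it is done.

Besides the shell and the picture viewer there is one more tool, called after "Request:" in YAML: its name, and indented under it one key for each argument. send_rows: Moves the arm, as the interface text tells. Its arguments: {"type":"object","properties":{"moves":{"type":"string"},"newtons":{"type":"number"}},"required":["moves"]}

```bash
ls; mkdir -p pics
python3 - <<'E'
from plant import ctrl
import cv2
s=ctrl.get_state();print({k:(v if not hasattr(v,'round') else v) for k,v in s.items()})
for n in("top","scene"):
    c=ctrl.read_camera(n);print(n,c["fovy"],c["cx"],c["cy"],c["distortion"],c["extrinsics"])
    cv2.imwrite(f"pics/{n}0.png",c["image"][:,:,::-1])
E
```

```text
pics
{'time': 0.0, 'qpos': array([ 1.14299897e+00,  2.87164943e-01,  1.57816711e+00, -4.71207680e-06,
        1.27859196e+00, -1.50021368e-01]), 'dq': array([-2.25518464e-04, -1.70884154e-03,  9.70126423e-06, -3.56623250e-04,
        4.40392860e-04, -2.08312380e-03]), 'joint_efforts': array([-2.17748944e-03, -4.05978084e+01, -2.92628253e+01, -1.80929464e-04,
        5.85545087e-03,  1.13645490e-05]), 'eef_pos': array([0.18482377, 0.64856034, 0.24395297]), 'tcp_rot': array([ 1.38441132e-01,  9.90369978e-01, -1.11801052e-03, -3.29948245e-04]), 'contact_force': array([-0.25752641, -0.39114233, -0.00304501]), 'wrist_torque': array([-0.01566651, -0.02706204,  0.03749622]), 'finger_force': 0.0, 'opening': 0.9999874722656329}
top 57.74086360226435 322.42069963963206 251.016793489884 [-0.04446535  0.          0.          0.          0.        ] [[-0.00528077  0.99323307 -0.11601803  0.43184594]
 [-0.99984018 -0.00722596 -0.01635208  0.14699105]
 [-0.01707977  0.11591313  0.99311249  1.35464126]
 [ 0.          0.          0.          1.        ]]
scene 47.21167610281913 328.8835518097039 233.33742834694365 [-0.14943584  0.          0.          0.          0.        ] [[ 0.21703933 -0.57736991  0.78710731  1.52865917]
 [ 0.97610592  0.11965543 -0.18138305 -0.04267868]
 [ 0.01054345  0.80766736  0.58954412  0.8126196 ]
 [ 0.          0.          0.          1.        ]]
```

View pics/top0.png

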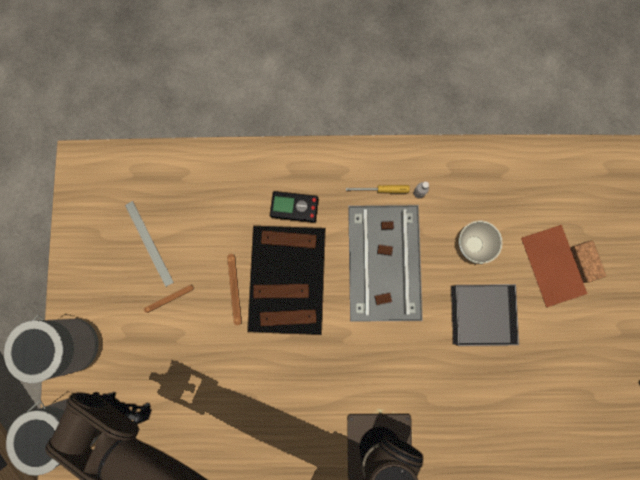

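View pics/scene0.png

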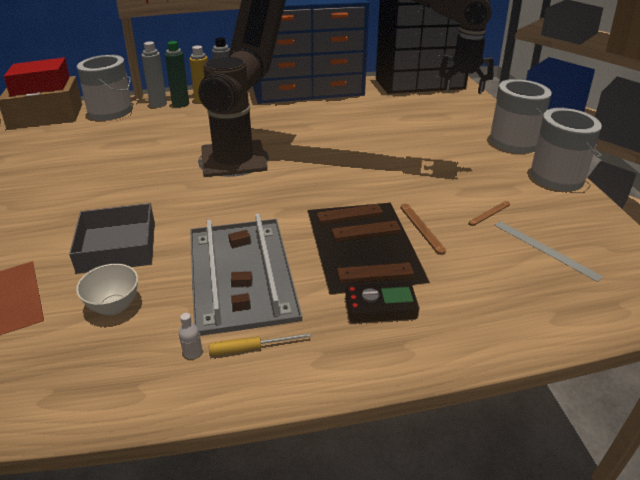

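Top view: three slats at about (288,240), (281,291) and (288,318). Three offcuts at (387,226), (384,250) and (383,298). The larger stick is at (234,289), the bowl at (480,243), the bin at (484,315), and the rack spans 349–421 × 206–320. The scene view shows the same objects: offcuts at (239,238), (241,279) and (241,301), and three slats.

```bash
cat > h.py <<'E'
import numpy as np, cv2
from plant import ctrl
def K(c):
    f=c["image"].shape[0]/2/np.tan(np.radians(c["fovy"]/2)); return np.array([[f,0,c["cx"]],[0,f,c["cy"]],[0,0,1]])
def ray(c,uv):
    n=cv2.undistortPoints(np.array(uv,float).reshape(-1,1,2),K(c),np.array(c["distortion"])).reshape(-1,2)
    d=np.c_[n[:,0],-n[:,1],-np.ones(len(n))]; E=c["extrinsics"]; return E[:3,3],d@E[:3,:3].T
def atz(c,uv,z):
    o,d=ray(c,uv); return o+d*((z-o[2])/d[:,2])[:,None]
def proj(c,P):
    E=c["extrinsics"]; q=(np.atleast_2d(P)-E[:3,3])@E[:3,:3]; q=q*[1,-1,-1]
    return cv2.projectPoints(q.reshape(-1,1,3),np.zeros(3),np.zeros(3),K(c),np.array(c["distortion"]))[0].reshape(-1,2)
def tri(c1,p1,c2,p2):
    o1,d1=ray(c1,[p1]);o2,d2=ray(c2,[p2]);d1=d1[0];d2=d2[0]
    t=np.linalg.lstsq(np.c_[d1,-d2],o2-o1,rcond=None)[0]; a=o1+t[0]*d1;b=o2+t[1]*d2
    return (a+b)/2,np.linalg.norm(a-b)
def blobs(mask,amin):
    mask=cv2.morphologyEx(mask.astype(np.uint8),cv2.MORPH_CLOSE,np.ones((3,3)))
    cs,_=cv2.findContours(mask,cv2.RETR_EXTERNAL,cv2.CHAIN_APPROX_NONE)
    return [c for c in cs if cv2.contourArea(c)>=amin]
E
python3 - <<'E'
from h import *
for n,roi in(("top",(200,220,440,340)),("scene",(180,190,440,320))):
    c=ctrl.read_camera(n);im=c["image"];hsv=cv2.cvtColor(im,cv2.COLOR_RGB2HSV)
    for p in ([(288,240),(384,250),(383,298),(234,289),(310,280),(235,250)] if n=="top" else [(240,280),(352,213),(425,230)]):print(p,hsv[p[1],p[0]])
c=ctrl.read_camera("wrist");print(c["fovy"],c["cx"],c["cy"],c["distortion"],c["extrinsics"]);cv2.imwrite("pics/w0.png",c["image"][:,:,::-1])
E
```

```text
(288, 240) [ 10 160  83]
(384, 250) [  9 155  84]
(383, 298) [ 10 144  87]
(234, 289) [ 13 150 134]
(310, 280) [ 41 122  23]
(235, 250) [ 16 114 188]
(240, 280) [  8 109  47]
(352, 213) [ 11 152  82]
(425, 230) [ 13 157 117]
65.51383201062797 320.3533297823586 237.610150444396 [-0.0595247  0.         0.         0.         0.       ] [[ 2.73863665e-01 -9.15659136e-01 -2.94222774e-01  1.09782069e-01]
 [ 9.61768438e-01  2.60604824e-01  8.41819311e-02  6.71005861e-01]
 [-4.06080012e-04 -3.06028549e-01  9.52022249e-01  3.73086041e-01]
 [ 0.00000000e+00  0.00000000e+00  0.00000000e+00  1.00000000e+00]]
```

View pics/w0.png

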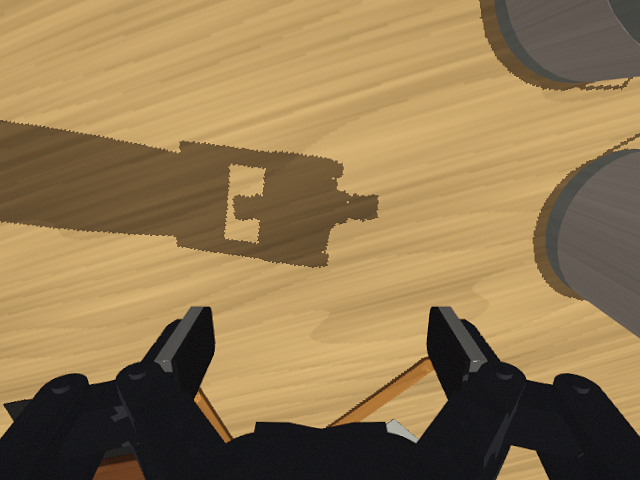

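Wrist view: only bench, the arm's shadow and the fingers, whose tips sit near row 327. Nothing useful to measure from here yet.

```bash
cat > det.py <<'E'
from h import *
def wood(c,roi,lo=(4,90,30),hi=(14,255,112),amin=40):
    x0,y0,x1,y1=roi; hsv=cv2.cvtColor(c["image"],cv2.COLOR_RGB2HSV); m=cv2.inRange(hsv,lo,hi); k=np.zeros_like(m);k[y0:y1,x0:x1]=1
    return blobs(m*k,amin)
def rect(c,b,z):
    P=atz(c,b.reshape(-1,2)+0.0,z)[:,:2]; (x,y),(w,h),_=r=cv2.minAreaRect((P*1000).astype(np.float32))
    q=cv2.boxPoints(r); e=q[1]-q[0] if np.linalg.norm(q[1]-q[0])>np.linalg.norm(q[2]-q[1]) else q[2]-q[1]
    return np.round([x,y,max(w,h),min(w,h),np.degrees(np.arctan2(e[1],e[0]))%180],1)
E
python3 - <<'E'
from det import *
np.set_printoptions(suppress=True,precision=4)
t=ctrl.read_camera("top");s=ctrl.read_camera("scene")
def cen(b): m=cv2.moments(b);return np.array([m['m10'],m['m01']])/m['m00']
B=wood(t,(245,220,420,340));S=wood(s,(190,200,430,320))
for b in B:
    p=cen(b); best=min(((tri(t,p,s,cen(q)),cen(q)) for q in S),key=lambda r:r[0][1])
    print(p.round(1),rect(t,b,.018 if p[0]<340 else .027),"tri",best[0][0],"miss",best[0][1].round(4))
st=wood(t,(222,245,248,335),(8,110,90),(15,255,160));print("stick",[rect(t,b,.008) for b in st],[b.reshape(-1,2).min(0) for b in st])
# bin, rack outline, bowl by hand
for n,uv,z in[("rackL corners",[(349,206),(418,206),(422,320),(350,320)],.015),("binrim",[(451,285),(515,285),(517,345),(453,345)],.06),("bowl",[(480,242.5),(458.5,243),(502,243)],.065),("meter",[(271,222),(318,222)],.035),("stick",[(233,255),(238,323)],.008)]:print(n,atz(t,uv,z)[:,:2].tolist() if 0 else atz(t,uv,z)[:,:2])
print(ctrl.finger_overhang)
im=t["image"][190:350,335:425];cv2.imwrite("pics/rack.png",cv2.resize(im,None,fx=3.5,fy=3.5,interpolation=cv2.INTER_CUBIC)[:,:,::-1])
E
```

```text
[287.7 317.3] [385.2 276.4 174.4  46.1  92.8] tri [ 0.3875  0.308  -0.0886] miss 0.0451
[382.9 298.4] [441.4 -13.7  45.8  26.5 100.8] tri [ 0.4411 -0.0152  0.0167] miss 0.0008
[280.6 290.7] [467.  301.6 181.8  45.9  89.7] tri [ 0.4677  0.3041 -0.0275] miss 0.0022
[384.6 249.7] [590.  -21.9  41.2  26.1  82.4] tri [ 0.5984 -0.032  -0.0463] miss 0.0017
[288.3 239. ] [626.8 275.3 174.2  46.8  84.3] tri [ 0.6421  0.2842 -0.0907] miss 0.0017
[387. 225.] [666.4 -31.1  31.2  18.8  89.6] tri [ 0.6679 -0.0329  0.0179] miss 0.0013
stick [array([473.2, 443.7, 219.3,  28.6,   6.5])] [array([227, 254], dtype=int32)]
rackL corners [[ 0.7298  0.0849]
 [ 0.7282 -0.1312]
 [ 0.3749 -0.1327]
 [ 0.3764  0.0862]]
binrim [[ 0.4789 -0.2125]
 [ 0.4772 -0.4036]
 [ 0.3016 -0.4007]
 [ 0.3036 -0.2121]]
bowl [[ 0.6047 -0.303 ]
 [ 0.6037 -0.2384]
 [ 0.6027 -0.3692]]
meter [[0.6773 0.3269]
 [0.676  0.1819]]
stick [[0.5787 0.449 ]
 [0.3682 0.43  ]]
0.014
```

View pics/rack.png

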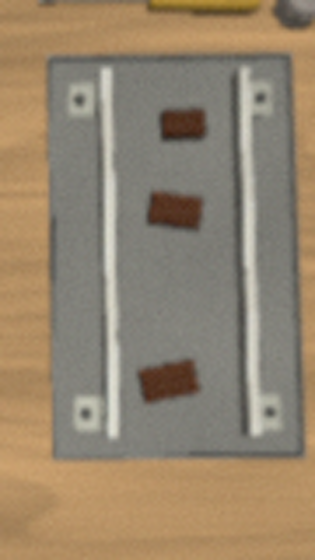

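Rack crop: offcuts at about (183,124), (175,211) and (169,381) in crop pixels, with the rails nearly parallel to world x. This puts the rack centre near (0.552, −0.023), the bin near (0.390, −0.307) and the bowl near (0.604, −0.303). I'll approach the nearest offcut first.

```bash
cat > plan.py <<'E'
import sys; from h import *; from scipy.spatial.transform import Rotation as R
def plan(*wps):
    "wps: (x,y,z,a_deg) -> shift/turn numbers in tool axes from the present pose"
    s=ctrl.get_state(); r=R.from_quat(s["tcp_rot"]); X=r.as_matrix()
    print("t",round(s["time"],2),"pos",s["eef_pos"].round(4),"a",np.degrees(np.arctan2(X[1,0],X[0,0])).round(2),"tilt",X[2,2].round(5))
    for x,y,z,a in wps:
        a=np.radians(a); G=np.array([[np.cos(a),np.sin(a),0],[np.sin(a),-np.cos(a),0],[0,0,-1]])
        print((x,y,z),np.round(np.r_[(r.inv()*R.from_matrix(G)).as_rotvec()/2/np.pi, r.inv().apply(np.array([x,y,z])-s["eef_pos"])/.2],4))
if __name__=="__main__": plan(*[tuple(map(float,w.split(","))) for w in sys.argv[1:]])
E
python3 plan.py .40,.40,.22,130 .441,.10,.20,101 .441,-.014,.18,100.8
```

```text
t 0.35 pos [0.185 0.649 0.245] a 164.08 tilt -1.0
(0.4, 0.4, 0.22) [-1.0000e-04  0.0000e+00  9.4700e-02 -1.3752e+00 -9.0240e-01  1.2530e-01]
(0.441, 0.1, 0.2) [-1.0000e-04  0.0000e+00  1.7520e-01 -1.9837e+00 -2.2886e+00  2.2610e-01]
(0.441, -0.014, 0.18) [-1.0000e-04  0.0000e+00  1.7580e-01 -2.1400e+00 -2.8367e+00  3.2640e-01]
```

Request:
send_rows:
  moves: "0 0 0.176 -1 -1 0.15 1;0 0 0.176 -1 -1 0.15 1;0 0 0.176 -1 -1 0.15 1;0 0 0.176 -1 -1 0.15 1;0 0 0.176 -1 -1 0.15 1;0 0 0.176 -1 -1 0.15 1;0 0 0.176 -1 -1 0.15 1"
  newtons: 60

```text
time: 1.23
eef_pos: [0.3229, 0.4016, 0.2155]
tcp_rot: [0.638, 0.77, 0.0, 0.0]
contact_force: [0.6, -0.5, -0.1]
opening: 1.003
finger_force: 0.0
```

Request:
send_rows:
  moves: "0 0 0 -1 0.1 0.1 1;0 0 0 -1 0.1 0.1 1;0 0 0 -1 0.1 0.1 1;0 0 0 -1 0.1 0.1 1"

```text
time: 1.72
eef_pos: [0.3799, 0.2071, 0.1951]
tcp_rot: [0.638, 0.77, -0.0, 0.0]
contact_force: [-0.7, 0.2, 1.0]
opening: 1.003
finger_force: 0.0
```

Request:
send_rows:
  moves: "0 0 0 -1 0.1 0 0.3;0 0 0 -1 0.1 0 0.3;0 0 0 -1 0.1 0 0.3;0 0 0 -1 0.1 0 0.3;0 0 0 -1 0.1 0 0.3;0 0 0 -1 0.1 0 0.3"

```text
time: 2.48
eef_pos: [0.436, 0.018, 0.1951]
tcp_rot: [0.637, 0.771, 0.0, -0.0]
contact_force: [-0.4, 0.2, 0.9]
opening: 0.649
finger_force: 0.0
```

```bash
python3 plan.py .441,-.014,.1,100.8 .441,-.014,.022,100.8
python3 - <<'E'
from h import *
c=ctrl.read_camera("wrist");cv2.imwrite("pics/w1.png",c["image"][:,:,::-1])
E
```

```text
t 2.48 pos [0.436  0.018  0.1951] a 100.89 tilt -1.0
(0.441, -0.014, 0.1) [-1.000e-04 -1.000e-04  2.000e-04 -1.622e-01 -5.200e-03  4.755e-01]
(0.441, -0.014, 0.022) [-1.000e-04 -1.000e-04  2.000e-04 -1.625e-01 -5.100e-03  8.655e-01]
```

View pics/w1.png

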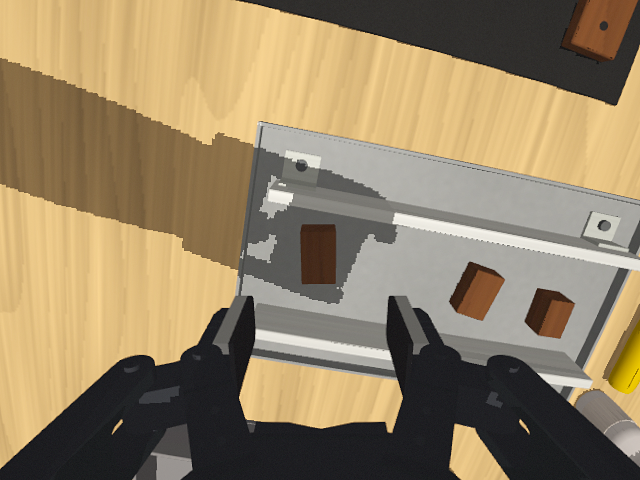

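Wrist view: offcut A at about (319,254), lined up with the fingers. B is at (477,290), C at (550,313), and the rail and tray edges are visible.

Run:
```python
from det import *
w=ctrl.read_camera("wrist");t=ctrl.read_camera("top")
np.set_printoptions(suppress=True,precision=4)
def cen(b): m=cv2.moments(b);return np.array([m['m10'],m['m01']])/m['m00']
W=sorted(wood(w,(255,200,600,360),(0,90,25),(16,255,200),300),key=lambda b:cen(b)[0]);T=sorted(wood(t,(365,215,400,310),amin=30),key=lambda b:-cen(b)[1])
for a,b in zip(W,T): print(cen(a).round(1),rect(w,a,.025),tri(w,cen(a),t,cen(b)))
# rack: rail near top-edge points & tray corners
print("tray",atz(w,[(260,122),(240,330),(640,198)],.015)); 
rt=t["image"];
# rails in top: bright low-sat cols per row
hsv=cv2.cvtColor(rt,cv2.COLOR_RGB2HSV)
L=[];R_=[]
for v in range(225,305,5):
    for lst,(u0,u1) in((L,(358,378)),(R_,(398,416))):
        g=hsv[v,u0:u1,2].astype(float); k=g>170; 
        if k.any(): lst.append((u0+(np.arange(u1-u0)[k]*g[k]).sum()/g[k].sum(),v))
for l in(L,R_):
    P=atz(t,l,.05); print("rail y fit (slope,at x=.55)",np.polyfit(P[:,0]-.55,P[:,1],1),len(l))
```

```text
[318.1 253.9] [440.2 -13.5  53.9  29.4 101.6] (array([0.5035, 0.0118, 0.1492]), np.float64(0.14587533684245432))
[476. 291.] [585.4 -21.9  48.6  38.2  81.1] (array([ 0.6845, -0.0683, -0.1362]), np.float64(0.03812509317822218))
tray [[ 0.3746  0.0843  0.015 ]
 [ 0.3826 -0.1066  0.015 ]
 [ 0.71    0.088   0.015 ]]
rail y fit (slope,at x=.55) [-0.0011  0.0376] 11
rail y fit (slope,at x=.55) [ 0.0068 -0.083 ] 12
```

Request:
send_rows:
  moves: "0 0 0 -0.16 0 0.3 0.3;0 0 0 -0.16 0 0.6 0.3;0 0 0 -0.16 0 0.87 0.3;0 0 0 -0.16 0 0.87 0.3;0 0 0 -0.16 0 0.87 -1;0 0 0 -0.16 0 0.87 -1;0 0 0 -0.16 0 0.87 -1;0 0 0 -0.16 0 0.87 -1;0 0 0 -0.16 0 0.87 -1;0 0 0 -0.16 0 0.5 -1;0 0 0 -0.16 0 0.2 -1;0 0 0 -0.16 0 0.2 -1"
  newtons: 60

```text
time: 4.12
eef_pos: [0.4455, -0.0158, 0.1616]
tcp_rot: [0.638, 0.77, 0.003, 0.006]
contact_force: [-0.2, -0.6, -1.5]
opening: 0.334
finger_force: 61.7
```

```bash
python3 plan.py .41,-.215,.16,100.8 .395,-.29,.12,100.8
```

```text
t 4.12 pos [ 0.4455 -0.0158  0.1616] a 100.74 tilt -0.99992
(0.41, -0.215, 0.16) [ 1.800e-03  9.000e-04 -2.000e-04 -9.452e-01 -3.600e-01  9.200e-03]
(0.395, -0.29, 0.12) [ 1.8000e-03  9.0000e-04 -2.0000e-04 -1.2986e+00 -5.0580e-01  2.0950e-01]
```

Request:
send_rows:
  moves: "0 0 0 -0.5 -0.2 0 -1;0 0 0 -0.95 -0.36 0 -1;0 0 0 -0.95 -0.36 0 -1;0 0 0 -0.95 -0.36 0 -1;0 0 0 -0.95 -0.36 0 -1"

```text
time: 4.75
eef_pos: [0.4062, -0.2152, 0.1547]
tcp_rot: [0.639, 0.769, 0.0, -0.001]
contact_force: [0.2, 0.2, -0.5]
opening: 0.331
finger_force: 61.6
```

Request:
send_rows:
  moves: "0 0 0 -0.35 -0.15 0.15 -1;0 0 0 -0.35 -0.15 0.3 -1;0 0 0 -0.35 -0.15 0.3 0.3;0 0 0 -0.35 -0.15 0.3 0.3;0 0 0 -0.35 -0.15 0.3 0.3"

```text
time: 5.38
eef_pos: [0.3916, -0.2889, 0.0968]
tcp_rot: [0.637, 0.771, -0.0, 0.001]
contact_force: [-0.1, 0.2, -0.6]
opening: 0.648
finger_force: 0.0
```

Request:
send_rows:
  moves: "0 0 0 0 0 -0.3 0.3;0 0 0.052 0.5 0.5 -0.4 0.3;0 0 0.052 0.9 0.9 -0.4 0.3;0 0 0.052 0.9 0.9 -0.4 0.3;0 0 0.052 0.9 0.9 -0.4 0.3;0 0 0.052 0.9 0.9 -0.4 0.3;0 0 0.052 0.9 0.9 -0.4 0.3"

```text
time: 6.25
eef_pos: [0.5342, -0.0781, 0.1762]
tcp_rot: [0.754, 0.657, 0.0, 0.001]
contact_force: [-0.8, -0.4, 0.2]
opening: 0.652
finger_force: 0.0
```

```bash
python3 - <<'E'
from det import *
c=ctrl.read_camera("wrist");cv2.imwrite("pics/w2.png",c["image"][:,:,::-1])
for b in wood(c,(150,60,600,360),(0,90,25),(14,255,200),300): print(b.reshape(-1,2).mean(0),rect(c,b,.025))
E
python3 plan.py .588,-.022,.1,82
```

```text
[486.20111732 143.27374302] [664.2 -34.   39.1  32.4  90.2]
[385.08163265 144.79081633] [589.5 -25.2  44.3  29.7  81.1]
t 6.3 pos [ 0.5336 -0.0791  0.1758] a 82.08 tilt -1.0
(0.588, -0.022, 0.1) [1.000e-04 1.000e-04 2.000e-04 3.204e-01 2.299e-01 3.787e-01]
```

View pics/w2.png

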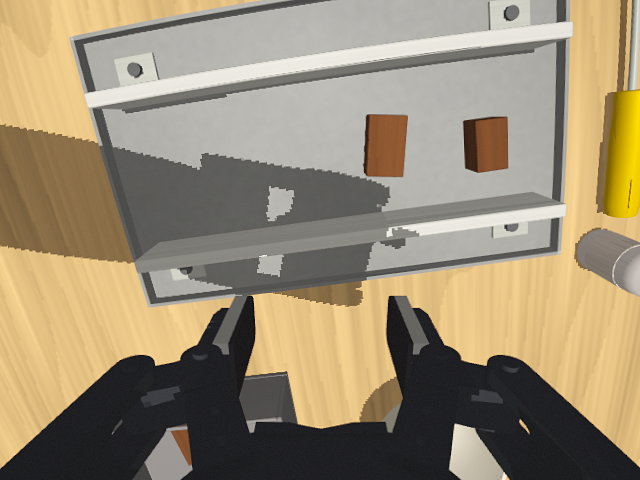

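Wrist view: offcut A is in the bin (brown at about (182,447)). B's top face is at (388,146) and C's at (490,144). Next I pick up B.

Request:
send_rows:
  moves: "0 0 0 0.31 0.24 0.1 0.3;0 0 0 0.31 0.24 0.35 0.3;0 0 0 0.31 0.24 0.6 0.3;0 0 0 0.31 0.24 0.77 0.3;0 0 0 0.31 0.24 0.77 0.3;0 0 0 0.31 0.24 0.77 -1;0 0 0 0.31 0.24 0.77 -1;0 0 0 0.31 0.24 0.77 -1;0 0 0 0.31 0.24 0.77 -1;0 0 0 0.31 0.24 0.77 -1;0 0 0 0.31 0.24 0.4 -1;0 0 0 0.31 0.24 0.1 -1"

```text
time: 7.8
eef_pos: [0.5892, -0.0242, 0.1472]
tcp_rot: [0.755, 0.656, -0.001, -0.001]
contact_force: [1.1, -0.6, -0.7]
opening: 0.305
finger_force: 61.3
```

```bash
python3 plan.py .39,-.29,.16,82
```

```text
t 7.8 pos [ 0.5892 -0.0242  0.1472] a 82.01 tilt -1.0
(0.39, -0.29, 0.16) [-3.0000e-04 -0.0000e+00  0.0000e+00 -1.4546e+00 -8.0140e-01 -6.2900e-02]
```

Request:
send_rows:
  moves: "0 0 0 -0.4 -0.2 -0.05 -1;0 0 0 -0.75 -0.4 -0.05 -1;0 0 0 -0.75 -0.4 -0.05 -1;0 0 0 -0.75 -0.4 -0.05 -1"

```text
time: 8.3
eef_pos: [0.4885, -0.1637, 0.1569]
tcp_rot: [0.756, 0.655, 0.0, 0.0]
contact_force: [0.5, -0.0, 0.5]
opening: 0.307
finger_force: 61.3
```

Request:
send_rows:
  moves: "0 0 0 -0.3 -0.17 0.1 -1;0 0 0 -0.6 -0.35 0.28 -1;0 0 0 -0.6 -0.35 0.28 -1;0 0 0 -0.6 -0.35 0.28 0.3;0 0 0 -0.6 -0.35 0.28 0.3;0 0 0 -0.6 -0.35 0.28 0.3"

```text
time: 9.05
eef_pos: [0.405, -0.2704, 0.1012]
tcp_rot: [0.754, 0.657, 0.0, 0.001]
contact_force: [0.3, 1.4, -0.4]
opening: 0.647
finger_force: 0.0
```

Request:
send_rows:
  moves: "0 0 -0.022 0 0 -0.25 0.3;0 0 -0.022 0.35 0.3 -0.4 0.3;0 0 -0.022 0.7 0.6 -0.4 0.3;0 0 -0.022 0.7 0.6 -0.4 0.3;0 0 -0.022 0.7 0.6 -0.4 0.3;0 0 -0.022 0.7 0.6 -0.4 0.3"

```text
time: 9.8
eef_pos: [0.5423, -0.1481, 0.1804]
tcp_rot: [0.707, 0.707, -0.0, 0.0]
contact_force: [-0.6, 0.5, 0.3]
opening: 0.647
finger_force: 0.0
```

```bash
python3 - <<'E'
from det import *
c=ctrl.read_camera("wrist");cv2.imwrite("pics/w3.png",c["image"][:,:,::-1])
for b in wood(c,(0,0,640,480),(0,90,25),(14,255,200),300): print(b.reshape(-1,2).mean(0),rect(c,b,.025))
E
python3 plan.py .666,-.034,.1,90
```

```text
[146.5078125 350.3046875] [ 383.5 -269.6   43.7   27.8    1.2]
[491.19895288  70.32460733] [664.3 -34.1  38.6  32.9  91.1]
t 9.85 pos [ 0.5418 -0.1488  0.1802] a 89.96 tilt -1.0
(0.666, -0.034, 0.1) [-1.000e-04  0.000e+00 -1.000e-04  5.743e-01  6.209e-01  4.006e-01]
```

Request:
send_rows:
  moves: "0 0 0 0.3 0.3 0 0.3;0 0 0 0.57 0.62 0.1 0.3;0 0 0 0.57 0.62 0.4 0.3;0 0 0 0.57 0.62 0.7 0.3;0 0 0 0.57 0.62 0.79 0.3;0 0 0 0.57 0.62 0.79 -1;0 0 0 0.57 0.62 0.79 -1;0 0 0 0.57 0.62 0.79 -1;0 0 0 0.57 0.62 0.79 -1;0 0 0 0.57 0.62 0.79 -1;0 0 0 0.57 0.62 0.5 -1;0 0 0 0.57 0.62 0.15 -1"

```text
time: 11.35
eef_pos: [0.6652, -0.0349, 0.1426]
tcp_rot: [0.708, 0.707, -0.001, -0.001]
contact_force: [0.1, -0.6, 0.3]
opening: 0.266
finger_force: 61.1
```

```bash
python3 plan.py .39,-.32,.16,90
python3 - <<'E'
from det import *
c=ctrl.read_camera("top")
for b in wood(c,(220,200,540,350),(4,90,30),(15,255,150),30): print(b.reshape(-1,2).mean(0),rect(c,b,.02))
E
```

```text
t 11.35 pos [ 0.6652 -0.0349  0.1426] a 89.92 tilt -0.99999
(0.39, -0.32, 0.16) [-5.0000e-04 -1.0000e-04 -2.0000e-04 -1.4271e+00 -1.3742e+00 -8.3100e-02]
[364.29787234 343.70212766] [305.5  45.3  40.2  20.4 100.8]
[364.55555556 329.59259259] [346.4  43.9  50.9  32.4 157.1]
[471.22222222 317.88888889] [ 380.  -281.5   49.8   28.3   96.4]
[287.72592593 317.32592593] [385.4 276.2 173.8  45.7  93.4]
[465.075 298.375] [ 439.7 -265.5   42.5   24.8   97.5]
[280.52941176 290.83088235] [467.  296.8 172.3  45.8  89.7]
[235.1443299  278.86597938] [504.9 438.9 144.9  18.6   1. ]
[530.41791045 244.46268657] [ 604.9 -475.6   50.5   48.6    9. ]
[288.47727273 239.03030303] [626.  274.8 174.   46.9  84.6]
```

Offcuts A and B are in the bin at (471,318) and (465,298) in the top view. C goes next, then the arm moves to the slats.

Request:
send_rows:
  moves: "0 0 0 -0.3 -0.3 -0.1 -1;0 0 0 -0.7 -0.7 -0.1 -1;0 0 0 -0.7 -0.7 -0.1 -1;0 0 0 -0.7 -0.7 -0.1 -1;0 0 0 -0.7 -0.7 -0.1 -1"

```text
time: 12.02
eef_pos: [0.526, -0.1754, 0.1631]
tcp_rot: [0.708, 0.706, 0.0, 0.0]
contact_force: [-0.2, 0.0, 0.4]
opening: 0.264
finger_force: 64.6
```

Request:
send_rows:
  moves: "0 0 0 -0.3 -0.3 0 -1;0 0 0 -0.65 -0.65 0.15 -1;0 0 0 -0.65 -0.65 0.28 -1;0 0 0 -0.65 -0.65 0.28 -1;0 0 0 -0.65 -0.65 0.28 0.3;0 0 0 -0.65 -0.65 0.28 0.3;0 0 0 -0.65 -0.65 0.28 0.3"

```text
time: 12.9
eef_pos: [0.3974, -0.3045, 0.1079]
tcp_rot: [0.707, 0.707, 0.0, 0.001]
contact_force: [0.2, 1.0, -0.8]
opening: 0.651
finger_force: 0.0
```

Request:
send_rows:
  moves: "0 0 0 0 0 -0.3 0.4;0 0 0 0.5 0.3 -0.5 0.4;0 0 0 1 0.3 -0.5 0.4;0 0 0 1 0.3 -0.5 0.4;0 0 0 1 0.3 -0.5 0.4"

```text
time: 13.52
eef_pos: [0.457, -0.1016, 0.2082]
tcp_rot: [0.706, 0.708, 0.001, 0.001]
contact_force: [-0.5, -1.2, -0.7]
opening: 0.698
finger_force: 0.0
```

Request:
send_rows:
  moves: "0 0 0 1 0 0 0.4;0 0 0 1 0 0 0.4;0 0 0 1 0 0 0.4;0 0 0 1 0 0 0.4"

```text
time: 14.02
eef_pos: [0.456, 0.099, 0.2076]
tcp_rot: [0.705, 0.709, 0.001, 0.0]
contact_force: [0.4, -1.1, 0.3]
opening: 0.693
finger_force: 0.0
```

Request:
send_rows:
  moves: "0 0 0 1 0.1 -0.1 0.4;0 0 0 1 0.1 -0.1 0.4;0 0 0 1 0.1 -0.1 0.4;0 0 0 1 0.1 -0.1 0.4;0 0 0 1 0.1 -0.1 0.4"

```text
time: 14.65
eef_pos: [0.4768, 0.2953, 0.2269]
tcp_rot: [0.707, 0.707, -0.0, 0.0]
contact_force: [0.2, -0.8, -0.8]
opening: 0.699
finger_force: 0.0
```

```bash
python3 plan.py
python3 - <<'E'
from det import *
c=ctrl.read_camera("wrist");cv2.imwrite("pics/w4.png",c["image"][:,:,::-1])
for b in wood(c,(0,0,640,480),(0,90,25),(14,255,200),300): print(b.reshape(-1,2).mean(0),rect(c,b,.018))
c=ctrl.read_camera("top")
for b in wood(c,(450,280,520,350),(4,90,30),(15,255,150),30): print("bin",b.reshape(-1,2).mean(0))
E
```

```text
t 14.65 pos [0.4768 0.2953 0.2269] a 90.02 tilt -1.0
[475.63961814 222.21957041] [623.8 273.7 169.7  45.   84.8]
[224.7706422  222.83486239] [386.9 275.3 168.8  42.8  92.8]
[308.6146789  198.34174312] [466.1 296.4 168.7  39.9  90.5]
bin [471.13043478 317.54347826]
bin [471.80555556 298.15277778]
```

View pics/w4.png

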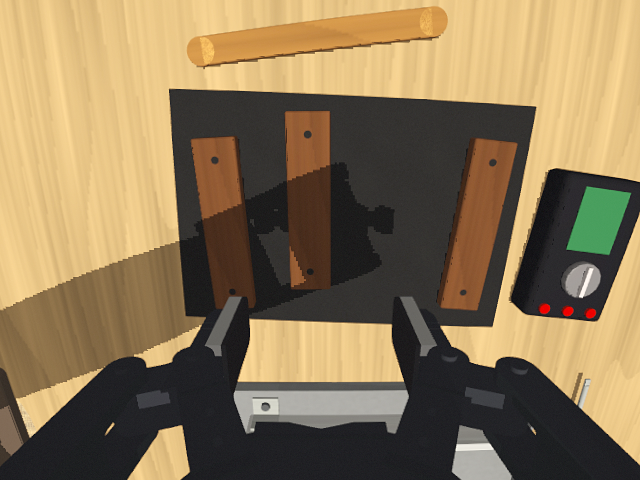

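Wrist view: three slats at (220,222), (308,198) and (478,223), the stick along the top at (315,38), and the meter at right. I'll check the bin for all three offcuts before touching a slat.

```bash
python3 - <<'E'
from det import *
a=ctrl.read_camera("top")["image"][275:355,440:530];b=ctrl.read_camera("scene")["image"][195:275,65:165]
f=lambda i:cv2.resize(i,(380,320),interpolation=cv2.INTER_CUBIC)
cv2.imwrite("pics/bin.png",np.hstack([f(a),f(b)])[:,:,::-1])
E
python3 plan.py .466,.297,.02,90.2
```

```text
t 14.85 pos [0.4768 0.2935 0.2266] a 89.81 tilt -1.0
(0.466, 0.297, 0.02) [-1.0000e-04  1.0000e-04 -1.1000e-03  1.7900e-02 -5.3400e-02  1.0328e+00]
```

View pics/bin.png

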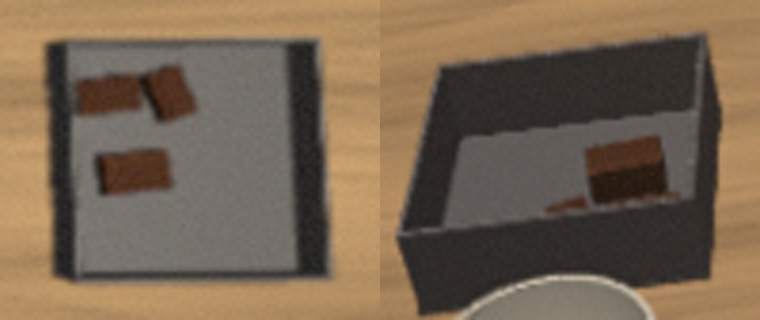

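All three offcuts are in the bin: (108,95), (168,92) and (135,171) in the left crop. I pick up the middle slat first.

Request:
send_rows:
  moves: "0 0 0 0.015 -0.053 0.3 0.4;0 0 0 0.015 -0.053 0.6 0.4;0 0 0 0.015 -0.053 0.8 0.4;0 0 0 0.015 -0.053 0.8 0.4"

```text
time: 15.35
eef_pos: [0.4634, 0.2957, 0.0632]
tcp_rot: [0.708, 0.706, -0.004, -0.002]
contact_force: [-0.1, -0.4, -0.2]
opening: 0.7
finger_force: 0.0
```

Request:
send_rows:
  moves: "0 0 0 0 0 0.1 0.4;0 0 0 0 0 0.225 0.4;0 0 0 0 0 0.225 0.4;0 0 0 0 0 0.225 -1;0 0 0 0 0 0.225 -1;0 0 0 0 0 0.225 -1;0 0 0 0 0 0.225 -1;0 0 0 0 0 0.225 -1;0 0 0 0 0 0 -1;0 0 0 0 0 -0.3 -1;0 0 0 0 0 -0.5 -1;0 0 0 0 0 -0.5 -1"

```text
time: 16.85
eef_pos: [0.4687, 0.2992, 0.1722]
tcp_rot: [0.708, 0.707, 0.005, 0.002]
contact_force: [0.7, -0.2, -1.8]
opening: 0.445
finger_force: 60.7
```

```bash
python3 plan.py .462,-.023,.16,90
python3 - <<'E'
from det import *
c=ctrl.read_camera("wrist");cv2.imwrite("pics/w5.png",c["image"][:,:,::-1])
E
```

```text
t 16.85 pos [0.4687 0.2992 0.1722] a 89.93 tilt -0.99995
(0.462, -0.023, 0.16) [ 1.5000e-03 -6.0000e-04 -2.0000e-04 -1.6115e+00 -3.2100e-02  5.4400e-02]
```

View pics/w5.png

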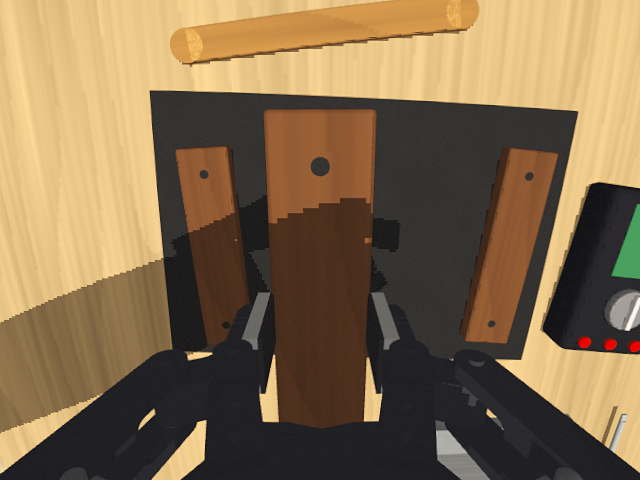

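Wrist view: the slat is held level and centred (hole at (320,166)), and the other two are undisturbed.

Request:
send_rows:
  moves: "0 0 0 -0.2 0.05 0 -1;0 0 0 -0.5 0.12 0 -1;0 0 0 -0.8 0.2 0 -1;0 0 0 -0.8 0.2 0 -1;0 0 0 -0.8 0.2 0 -1"

```text
time: 17.52
eef_pos: [0.5048, 0.138, 0.1651]
tcp_rot: [0.708, 0.706, -0.001, -0.001]
contact_force: [-1.4, 0.7, -1.1]
opening: 0.445
finger_force: 60.7
```

Request:
send_rows:
  moves: "0 0 0 -0.2 0.05 0 -1;0 0 0 -0.5 0.12 0 -1;0 0 0 -0.8 0.22 0 -1;0 0 0 -0.8 0.22 0.1 -1;0 0 0 -0.8 0.22 0.1 -1;0 0 0 -0.8 0.22 0.1 -1"

```text
time: 18.27
eef_pos: [0.5494, -0.0203, 0.1466]
tcp_rot: [0.707, 0.707, -0.0, -0.0]
contact_force: [-0.5, 0.7, 0.4]
opening: 0.446
finger_force: 60.7
```

```bash
python3 plan.py .552,-.023,.0695,90
```

```text
t 18.27 pos [ 0.5494 -0.0203  0.1466] a 90.06 tilt -1.0
(0.552, -0.023, 0.0695) [-2.000e-04 -1.000e-04  2.000e-04 -1.350e-02  1.350e-02  3.852e-01]
```

Request:
send_rows:
  moves: "0 0 0 -0.013 0.013 0.15 -1;0 0 0 -0.013 0.013 0.3 -1;0 0 0 -0.013 0.013 0.36 -1;0 0 0 -0.013 0.013 0.385 -1;0 0 0 -0.013 0.013 0.385 -1;0 0 0 -0.013 0.013 0.385 0.2;0 0 0 -0.013 0.013 0.385 0.2;0 0 0 -0.013 0.013 0.385 0.2;0 0 0 -0.013 0.013 0.1 0.2;0 0 0 -0.013 0.013 -0.2 0.4;0 0 0 -0.013 0.013 -0.2 0.4"

```text
time: 19.65
eef_pos: [0.5561, -0.0255, 0.1937]
tcp_rot: [0.708, 0.707, 0.003, 0.006]
contact_force: [0.3, 0.1, -0.5]
opening: 0.702
finger_force: 0.0
```

Request:
send_rows:
  moves: "0 0 -0.008 0.3 -0.2 0 0.4;0 0 -0.008 0.6 -0.35 0 0.4;0 0 -0.008 0.75 -0.4 0 0.4;0 0 -0.008 0.75 -0.4 0 0.4"

```text
time: 20.15
eef_pos: [0.4706, 0.1276, 0.1857]
tcp_rot: [0.688, 0.726, -0.001, -0.001]
contact_force: [-0.0, 0.6, 0.7]
opening: 0.7
finger_force: 0.0
```

```bash
python3 - <<'E'
from det import *
for n,roi,z in(("wrist",(0,0,640,480),.018),("top",(220,200,430,340),.065)):
    c=ctrl.read_camera(n)
    cv2.imwrite(f"pics/{n}6.png",c["image"][:,:,::-1])
    for b in wood(c,roi,(0,90,25),(14,255,200) if n=="wrist" else (14,255,112),300): print(n,b.reshape(-1,2).mean(0),rect(c,b,z),rect(c,b,.018))
E
python3 plan.py .386,.2755,.1,92.8
```

```text
wrist [393.51612903 390.27419355] [554.6 -41.3 106.8  23.8  90.4] [554.6 -41.3 106.8  23.8  90.4]
wrist [529.09808612  75.22966507] [621.3 246.8 117.3  45.2  84.7] [621.3 246.8 117.3  45.2  84.7]
wrist [217.64473684  66.95526316] [388.7 237.2  96.1  42.4  93. ] [388.7 237.2  96.1  42.4  93. ]
top [285.91851852 317.15555556] [390.4 274.9 161.9  51.4  92.4] [388.9 279.5 167.8  53.3  92.4]
top [387.53846154 260.23076923] [554.2 -25.2 163.7  35.8  89.6] [558.7 -31.4 169.7  37.1  89.6]
top [288.45454545 239.02272727] [619.4 270.8 168.2  46.2  84.8] [626.3 275.4 174.3  47.8  84.8]
t 20.25 pos [0.4722 0.1255 0.1862] a 92.86 tilt -1.0
(0.386, 0.2755, 0.1) [-1.000e-04  1.000e-04  2.000e-04  7.711e-01 -3.929e-01  4.309e-01]
```

The first slat lies at (0.554, −0.025), square to the rails. Next is the near slat.

Request:
send_rows:
  moves: "0 0 0 0.3 -0.15 0 0.4;0 0 0 0.6 -0.3 0.1 0.4;0 0 0 0.77 -0.393 0.3 0.4;0 0 0 0.77 -0.393 0.5 0.4;0 0 0 0.77 -0.393 0.7 0.4;0 0 0 0.77 -0.393 0.82 0.4;0 0 0 0.77 -0.393 0.82 0.4;0 0 0 0.77 -0.393 0.82 -1;0 0 0 0.77 -0.393 0.82 -1;0 0 0 0.77 -0.393 0.82 -1;0 0 0 0.77 -0.393 0.82 -1;0 0 0 0.77 -0.393 0.82 -1"

```text
time: 21.75
eef_pos: [0.3879, 0.2758, 0.0242]
tcp_rot: [0.69, 0.724, 0.001, 0.001]
contact_force: [2.0, -2.5, 5.3]
opening: 0.444
finger_force: 60.9
```

Request:
send_rows:
  moves: "0 0 0 0 0 -0.2 -1;0 0 0 0 0 -0.45 -1;0 0 0 0 0 -0.7 -1;0 0 0 0 0 -0.7 -1"

```text
time: 22.25
eef_pos: [0.3888, 0.2768, 0.1674]
tcp_rot: [0.689, 0.724, 0.005, 0.002]
contact_force: [0.2, 0.5, -1.1]
opening: 0.446
finger_force: 60.8
```

```bash
python3 plan.py .461,-.022,.16,90
python3 - <<'E'
from det import *
c=ctrl.read_camera("wrist")
for b in wood(c,(0,0,640,480),(0,90,25),(14,255,200),1500): print(b.reshape(-1,2).mean(0),rect(c,b,ctrl.get_state()["eef_pos"][2]-.003))
E
```

```text
t 22.25 pos [0.3888 0.2768 0.1674] a 92.83 tilt -0.99995
(0.461, -0.022, 0.16) [ 1.4000e-03 -6.0000e-04  7.8000e-03 -1.5102e+00  2.8660e-01  3.4000e-02]
[598.59002169 236.54013015] [498.8 315.9  82.   24.7  84.7]
[320.30639324 258.83835947] [388.6 290.8 140.2  39.5  92.8]
```

Request:
send_rows:
  moves: "0 0 0 -0.2 0.1 0 -1;0 0 0.008 -0.5 0.14 0 -1;0 0 0.008 -0.75 0.2 0 -1;0 0 0.008 -0.75 0.2 0 -1;0 0 0.008 -0.75 0.2 0 -1"

```text
time: 22.92
eef_pos: [0.4325, 0.1277, 0.161]
tcp_rot: [0.708, 0.706, -0.001, -0.002]
contact_force: [0.0, 0.1, 0.0]
opening: 0.447
finger_force: 60.8
```

Request:
send_rows:
  moves: "0 0 0 -0.2 0.03 0 -1;0 0 0 -0.5 0.06 0 -1;0 0 0 -0.75 0.12 0 -1;0 0 0 -0.75 0.12 0.05 -1;0 0 0 -0.75 0.12 0.05 -1;0 0 0 -0.75 0.12 0.05 -1"

```text
time: 23.68
eef_pos: [0.4569, -0.0207, 0.1522]
tcp_rot: [0.707, 0.708, -0.0, -0.001]
contact_force: [-0.2, 0.1, -1.1]
opening: 0.443
finger_force: 60.8
```

```bash
python3 plan.py .461,-.023,.0715,90
```

```text
t 23.68 pos [ 0.4569 -0.0207  0.1522] a 90.08 tilt -1.0
(0.461, -0.023, 0.0715) [-2.000e-04 -1.000e-04  2.000e-04 -1.210e-02  2.100e-02  4.032e-01]
```

Request:
send_rows:
  moves: "0 0 0 -0.012 0.02 0.15 -1;0 0 0 -0.012 0.02 0.3 -1;0 0 0 -0.012 0.02 0.37 -1;0 0 0 -0.012 0.02 0.4 -1;0 0 0 -0.012 0.02 0.4 -1;0 0 0 -0.012 0.02 0.4 0.2;0 0 0 -0.012 0.02 0.4 0.2;0 0 0 -0.012 0.02 0.4 0.2;0 0 0 -0.012 0.02 0.1 0.2;0 0 0 -0.012 0.02 -0.2 0.4;0 0 0 -0.012 0.02 -0.2 0.4"

```text
time: 25.05
eef_pos: [0.4652, -0.0259, 0.1993]
tcp_rot: [0.708, 0.707, 0.003, 0.006]
contact_force: [0.6, -0.7, -0.1]
opening: 0.698
finger_force: 0.0
```

Request:
send_rows:
  moves: "0 0 0.015 0.3 0.2 0 0.3;0 0 0.015 0.6 0.35 0 0.3;0 0 0.015 0.75 0.4 0 0.3;0 0 0.015 0.75 0.4 0 0.3;0 0 0.015 0.75 0.4 0 0.3"

```text
time: 25.68
eef_pos: [0.5409, 0.1248, 0.1915]
tcp_rot: [0.74, 0.673, -0.001, -0.001]
contact_force: [0.3, 0.2, -0.7]
opening: 0.651
finger_force: 0.0
```

```bash
python3 - <<'E'
from det import *
for n,roi,z in(("wrist",(0,0,640,480),.018),("top",(220,200,430,340),.065)):
    c=ctrl.read_camera(n)
    for b in wood(c,roi,(0,90,25),(14,255,200) if n=="wrist" else (14,255,112),300): print(n,b.reshape(-1,2).mean(0),rect(c,b,z),rect(c,b,.018))
E
python3 plan.py .625,.2745,.1,84.7
```

```text
wrist [256.44444444 376.52873563] [457.6 -29.5 139.8  32.6  89.9] [457.6 -29.5 139.8  32.6  89.9]
wrist [349.05263158 364.29411765] [554.7 -28.7 137.7  46.4  90.2] [554.7 -28.7 137.7  46.4  90.2]
wrist [414.03005464  63.5136612 ] [621.9 234.4  92.3  42.1  84.9] [621.9 234.4  92.3  42.1  84.9]
top [390.775      291.36666667] [462.4 -30.5 147.9  35.3  89.6] [463.5 -37.  153.3  36.6  89.6]
top [390.56779661 260.28813559] [553.2 -32.9 148.8  37.2  91. ] [557.6 -39.5 154.2  38.6  91. ]
top [287.90839695 238.99236641] [620.  273.  162.8  45.7  84.7] [626.9 277.6 168.7  47.3  84.7]
t 25.77 pos [0.5411 0.1241 0.1921] a 84.45 tilt -1.0
(0.625, 0.2745, 0.1) [-2.000e-04  1.000e-04 -7.000e-04  7.894e-01  3.453e-01  4.598e-01]
```

Request:
send_rows:
  moves: "0 0 0 0.3 0.15 0 0.2;0 0 0 0.6 0.3 0.1 0.2;0 0 0 0.79 0.348 0.3 0.2;0 0 0 0.79 0.348 0.5 0.2;0 0 0 0.79 0.348 0.7 0.2;0 0 0 0.79 0.348 0.8 0.2;0 0 0 0.79 0.348 0.845 0.2;0 0 0 0.79 0.348 0.845 -1;0 0 0 0.79 0.348 0.845 -1;0 0 0 0.79 0.348 0.845 -1;0 0 0 0.79 0.348 0.845 -1;0 0 0 0.79 0.348 0.845 -1"

```text
time: 27.28
eef_pos: [0.6262, 0.2758, 0.0242]
tcp_rot: [0.74, 0.673, 0.0, 0.0]
contact_force: [0.4, 0.4, 0.5]
opening: 0.446
finger_force: 62.3
```

Request:
send_rows:
  moves: "0 0 0 0 0 -0.2 -1;0 0 0 0 0 -0.45 -1;0 0 0 0 0 -0.7 -1;0 0 0 0 0 -0.7 -1"

```text
time: 27.78
eef_pos: [0.6294, 0.2767, 0.1709]
tcp_rot: [0.74, 0.673, 0.005, 0.003]
contact_force: [0.6, -0.6, -1.3]
opening: 0.443
finger_force: 62.3
```

```bash
python3 plan.py .645,-.022,.16,90
```

```text
t 27.77 pos [0.6294 0.2767 0.1709] a 84.54 tilt -0.99993
(0.645, -0.022, 0.16) [ 1.8000e-03 -6.0000e-04 -1.5200e-02 -1.4797e+00  2.1930e-01  5.0500e-02]
```

Request:
send_rows:
  moves: "0 0 0 -0.2 0.05 0 -1;0 0 -0.0152 -0.5 0.1 0 -1;0 0 -0.0152 -0.75 0.15 0 -1;0 0 -0.0152 -0.75 0.15 0 -1;0 0 -0.0152 -0.75 0.15 0 -1"

```text
time: 28.4
eef_pos: [0.641, 0.1236, 0.1625]
tcp_rot: [0.707, 0.707, -0.001, -0.001]
contact_force: [-0.2, -0.4, -0.5]
opening: 0.439
finger_force: 62.2
```

Request:
send_rows:
  moves: "0 0 0 -0.2 0 0 -1;0 0 0 -0.5 0.02 0 -1;0 0 0 -0.73 0.02 0 -1;0 0 0 -0.73 0.02 0.05 -1;0 0 0 -0.73 0.02 0.05 -1;0 0 0 -0.73 0.02 0.05 -1"

```text
time: 29.15
eef_pos: [0.6455, -0.0205, 0.1534]
tcp_rot: [0.706, 0.708, -0.0, -0.0]
contact_force: [0.5, -0.3, -0.4]
opening: 0.442
finger_force: 62.2
```

```bash
python3 plan.py .645,-.023,.0715,90
```

```text
t 29.15 pos [ 0.6455 -0.0205  0.1534] a 90.14 tilt -1.0
(0.645, -0.023, 0.0715) [-1.000e-04 -1.000e-04  4.000e-04 -1.280e-02 -2.000e-03  4.093e-01]
```

Request:
send_rows:
  moves: "0 0 0 -0.012 0 0.15 -1;0 0 0 -0.012 0 0.3 -1;0 0 0 -0.012 0 0.37 -1;0 0 0 -0.012 0 0.405 -1;0 0 0 -0.012 0 0.405 -1;0 0 0 -0.012 0 0.405 0.2;0 0 0 -0.012 0 0.405 0.2;0 0 0 -0.012 0 0.405 0.2;0 0 0 -0.012 0 0.1 0.2;0 0 0 -0.012 0 -0.2 0.2;0 0 0 -0.012 0 -0.2 0.2"

```text
time: 30.52
eef_pos: [0.6496, -0.0256, 0.2022]
tcp_rot: [0.707, 0.707, 0.004, 0.006]
contact_force: [0.4, 0.3, 0.9]
opening: 0.604
finger_force: 0.0
```

Request:
send_rows:
  moves: "0 0 0 0.3 -0.2 0 0.2;0 0 0 0.6 -0.4 0 0.2;0 0 0 1 -0.6 0 0.2;0 0 0 1 -0.6 0 0.2;0 0 0 1 -0.6 0 0.2"

```text
time: 31.15
eef_pos: [0.5235, 0.1774, 0.1928]
tcp_rot: [0.706, 0.709, -0.001, -0.001]
contact_force: [0.5, 0.1, 0.5]
opening: 0.605
finger_force: 0.0
```

Request:
send_rows:
  moves: "0 0 0.06 0.3 -0.1 0 0.2;0 0 0.09 0.6 -0.2 0 0.2;0 0 0.12 1 -0.3 0 0.2;0 0 0.233 1 -0.3 0 0.2;0 0 0.233 1 -0.3 0 0.2;0 0 0.233 1 -0.3 0 0.2;0 0 0.233 1 -0.3 0 0.2;0 0 0.233 1 -0.3 0 0.2;0 0 0.233 1 -0.3 0 0.2;0 0 0.233 1 -0.3 0 0.2"

```text
time: 32.4
eef_pos: [0.4661, 0.3746, 0.1934]
tcp_rot: [0.999, 0.054, -0.0, 0.0]
contact_force: [-0.2, -0.7, 0.7]
opening: 0.603
finger_force: 0.0
```

```bash
python3 - <<'E'
from det import *
w=ctrl.read_camera("wrist");t=ctrl.read_camera("top")
cv2.imwrite("pics/w7.png",np.hstack([cv2.resize(w["image"],(400,300)),cv2.resize(t["image"][190:370,210:450],(400,300))])[:,:,::-1])
for b in wood(t,(220,200,430,340),amin=100): print("top",b.reshape(-1,2).mean(0),rect(t,b,.065))
for b in wood(w,(0,0,640,480),(10,150,60),(15,255,255),1500): print("w",b.reshape(-1,2).mean(0),rect(w,b,.008))
for b in wood(t,(215,235,255,335),(8,110,90),(15,255,160),30): print("stick",rect(t,b,.008))
E
python3 plan.py .473,.442,.1,6
```

```text
top [387.5        290.96212121] [462.4 -23.2 162.6  35.3  89.6]
top [386.87022901 260.4351145 ] [553.1 -25.  164.5  37.1  90.9]
top [385.86259542 229.87022901] [646.  -24.2 165.2  39.4  89.6]
t 32.5 pos [0.4659 0.3748 0.1936] a 6.18 tilt -1.0
(0.473, 0.442, 0.1) [ 0.      0.      0.0005  0.0715 -0.3302  0.468 ]
```

View pics/w7.png

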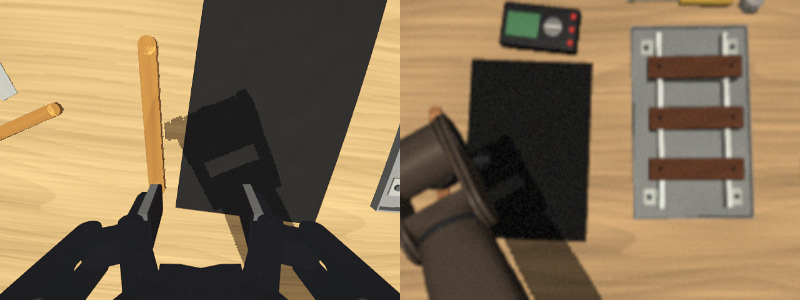

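Left: the stick runs from about (148,38) down to (158,190), left of the left finger. Right: three slats lie squarely across both rails. Next I measure the stick line.

Run:
```python
from det import *
w=ctrl.read_camera("wrist");t=ctrl.read_camera("top");s=ctrl.read_camera("scene")
hsv=cv2.cvtColor(w["image"],cv2.COLOR_RGB2HSV)
m=((hsv[...,1]>135)&(hsv[...,2]>110)&(hsv[...,0]<22)).astype(np.uint8); m[:, :205]=0;m[:,275:]=0;m[290:]=0
C=[]
for v in range(50,290,10):
    u=np.flatnonzero(m[v]); 
    if len(u)>10: C.append((u.min(),u.max(),v))
C=np.array(C);print(C[::4],"toprow",np.flatnonzero(m.sum(1)>6)[:2])
L=atz(w,C[:,[0,2]],.008)[:,:2];R=atz(w,C[:,[1,2]],.008)[:,:2];M=(L+R)/2
k=np.polyfit(M[:,0],M[:,1],1);print("angle",np.degrees(np.arctan(k[0])),"width",np.linalg.norm(L-R,axis=1).mean())
r=np.flatnonzero(m.sum(1)>6)[0];e=atz(w,[(C[0,:2].mean(),r)],.008)[0];a=np.arctan(k[0])
ce=e[0]-.112*np.cos(a);print("end",e,"centre",ce,np.polyval(k,ce))
# scene view check of ends
h=cv2.cvtColor(s["image"],cv2.COLOR_RGB2HSV)
for b in wood(s,(395,195,450,260),(8,110,70),(16,255,150),60): print("scene",rect(s,b,.008))
```

```text
[[225 245  60]
 [223 252 100]
 [226 254 140]
 [229 257 180]
 [232 258 220]
 [235 261 260]] toprow [56 57]
angle 6.699115713675196 width 0.022872352216996482
end [0.58383422 0.45515304 0.008     ] centre 0.4725989066447024 0.4425114746930735
scene [479.3 423.3 230.1  66.3   5.2]
```

Request:
send_rows:
  moves: "0 0 -0.0015 0.069 -0.333 0.1 -0.1;0 0 -0.0015 0.069 -0.333 0.4 -0.1;0 0 -0.0015 0.069 -0.333 0.6 -0.1;0 0 -0.0015 0.069 -0.333 0.75 -0.1;0 0 -0.0015 0.069 -0.333 0.855 -0.1;0 0 -0.0015 0.069 -0.333 0.855 -0.1;0 0 -0.0015 0.069 -0.333 0.855 -0.1"

```text
time: 33.52
eef_pos: [0.4734, 0.4435, 0.0244]
tcp_rot: [0.998, 0.058, 0.001, -0.001]
contact_force: [0.1, 0.5, 0.4]
opening: 0.452
finger_force: 0.0
```

```bash
python3 plan.py .4725,.4425,.0175,6.7
python3 - <<'E'
from h import *
c=ctrl.read_camera("wrist");cv2.imwrite("pics/w8.png",c["image"][:,:,::-1])
E
```

```text
t 33.52 pos [0.4734 0.4435 0.0244] a 6.66 tilt -1.0
(0.4725, 0.4425, 0.0175) [-0.0002 -0.0004 -0.0001 -0.005   0.0044  0.0347]
```

View pics/w8.png

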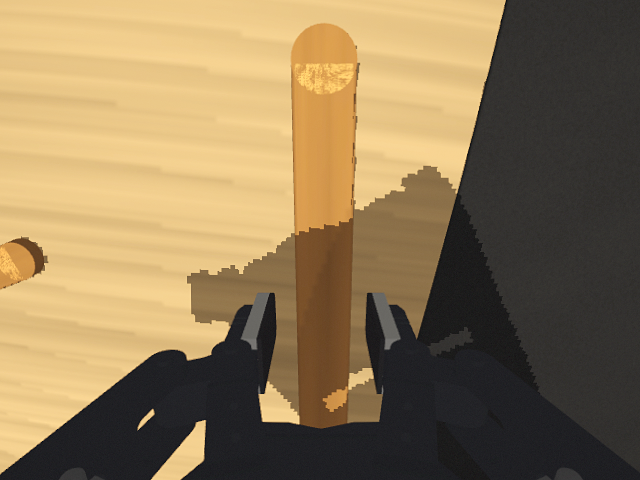

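The stick is centred between the pads (end at (325,30)). Now down and close.

Request:
send_rows:
  moves: "0 0 0 -0.005 0 0.02 -0.1;0 0 0 -0.005 0 0.035 -0.1;0 0 0 -0.005 0 0.035 -0.1;0 0 0 -0.005 0 0.035 -0.4;0 0 0 -0.005 0 0.035 -1;0 0 0 -0.005 0 0.035 -1;0 0 0 -0.005 0 0.035 -1;0 0 0 -0.005 0 0.035 -1"
  newtons: 60

```text
time: 34.58
eef_pos: [0.4716, 0.4429, 0.0162]
tcp_rot: [0.998, 0.058, 0.0, -0.0]
contact_force: [0.7, 0.1, 2.2]
opening: 0.253
finger_force: 59.1
```

Request:
send_rows:
  moves: "0 0 0 0 0 -0.1 -1;0 0 0 0 0 -0.3 -1;0 0 0 0 0 -0.6 -1;0 0 0 0 0 -0.8 -1;0 0 0 0 0 -0.8 -1;0 0 0 0 0 -0.8 -1"

```text
time: 35.33
eef_pos: [0.4707, 0.4423, 0.1756]
tcp_rot: [0.998, 0.058, -0.0, 0.0]
contact_force: [-0.0, -0.0, -0.6]
opening: 0.255
finger_force: 58.8
```

```bash
python3 plan.py .604,-.303,.16,6.7
python3 - <<'E'
from h import *
t=ctrl.read_camera("top");s=ctrl.read_camera("scene")
# bowl rim: bright low-saturation blob, ellipse fit
for c,(x0,y0,x1,y1) in((t,(450,212,512,272)),(s,(70,260,145,322))):
    hsv=cv2.cvtColor(c["image"],cv2.COLOR_RGB2HSV)[y0:y1,x0:x1]
    m=(hsv[...,1]<70)&(hsv[...,2]>(110 if c is t else 95))
    b=max(blobs(m,200),key=cv2.contourArea).reshape(-1,2)+[x0,y0]
    P=(atz(c,b,.065)[:,:2]*1000).astype(np.float32)
    print(cv2.minEnclosingCircle(P), cv2.fitEllipse(P))
E
```

```text
t 35.33 pos [0.4707 0.4423 0.1756] a 6.66 tilt -1.0
(0.604, -0.303, 0.16) [ 1.0000e-04  1.0000e-04 -1.0000e-04  2.2980e-01  3.7788e+00  7.9400e-02]
((607.8362426757812, -302.802490234375), 66.04503631591797) ((607.2144165039062, -302.8423156738281), (126.29512023925781, 130.11709594726562), 18.216106414794922)
((612.1707153320312, -307.92578125), 71.13091278076172) ((608.5577392578125, -305.8102111816406), (127.11644744873047, 133.3417510986328), 92.88776397705078)
```

The stick is gripped. The bowl's mouth is near (0.607, −0.304), with a fitted diameter of about 128 mm against the stated 130.

Request:
send_rows:
  moves: "0 0 0 0.06 0.2 0 -1;0 0 0 0.06 0.5 0 -1;0 0 0 0.06 0.75 0 -1;0 0 0 0.06 0.945 0 -1;0 0 0 0.06 0.945 0 -1"

```text
time: 36.05
eef_pos: [0.5045, 0.2539, 0.1739]
tcp_rot: [0.998, 0.056, -0.002, 0.001]
contact_force: [-0.3, 0.1, -0.2]
opening: 0.253
finger_force: 58.9
```

Request:
send_rows:
  moves: "0 0 0 0.06 0.25 0 -1;0 0 0 0.06 0.5 0 -1;0 0 0 0.06 0.75 0 -1;0 0 0 0.06 0.945 0 -1;0 0 0 0.06 0.945 0 -1"

```text
time: 36.67
eef_pos: [0.5389, 0.0688, 0.1747]
tcp_rot: [0.998, 0.057, -0.001, -0.0]
contact_force: [-0.1, -0.2, 0.1]
opening: 0.255
finger_force: 59.0
```

Request:
send_rows:
  moves: "0 0 0 0.06 0.25 0 -1;0 0 0 0.06 0.5 0 -1;0 0 0 0.06 0.75 0 -1;0 0 0 0.06 0.945 0 -1;0 0 0 0.06 0.945 0 -1"

```text
time: 37.3
eef_pos: [0.5732, -0.1169, 0.175]
tcp_rot: [0.998, 0.057, -0.0, -0.0]
contact_force: [-0.9, 0.4, 0.0]
opening: 0.256
finger_force: 59.1
```

Request:
send_rows:
  moves: "0 0 0 0.06 0.25 0 -1;0 0 0 0.06 0.5 0 -1;0 0 0 0.06 0.75 0 -1;0 0 0 0.06 0.945 0 -1;0 0 0 0.06 0.945 0 -1;0 0 0 0.06 0.945 0 -1;0 0 0 0.06 0.945 0 -1"

```text
time: 38.17
eef_pos: [0.6069, -0.3003, 0.1755]
tcp_rot: [0.998, 0.059, -0.0, -0.001]
contact_force: [-0.2, 0.1, -0.1]
opening: 0.26
finger_force: 59.1
```

```bash
python3 plan.py .607,-.304,.083,6.7
python3 - <<'E'
from h import *
c=ctrl.read_camera("wrist");cv2.imwrite("pics/w9.png",c["image"][:,:,::-1])
E
```

```text
t 38.17 pos [ 0.6069 -0.3003  0.1755] a 6.78 tilt -1.0
(0.607, -0.304, 0.083) [-2.000e-04  1.000e-04  2.000e-04 -1.300e-03  1.880e-02  4.623e-01]
```

View pics/w9.png

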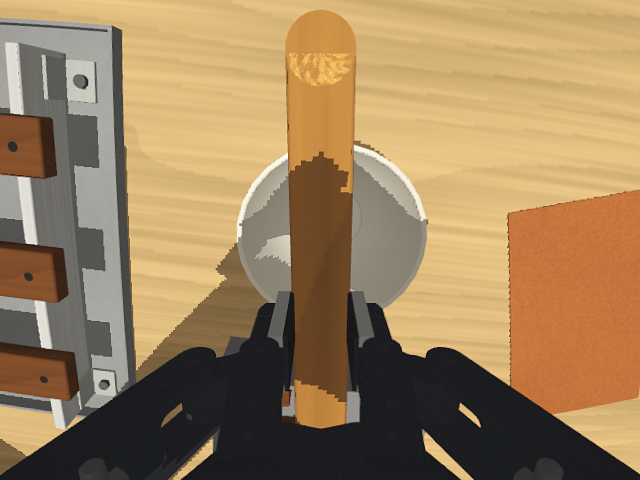

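Wrist view: the stick is level in the grip, over the bowl. The rim spans columns 237–427 with its top at row 145, so the bowl is centred about 6 mm towards −y. Lowering and releasing.

Request:
send_rows:
  moves: "0 0 0 0 0.028 0.15 -1;0 0 0 0 0.028 0.3 -1;0 0 0 0 0.028 0.4 -1;0 0 0 0 0.028 0.445 -1;0 0 0 0 0.028 0.465 -1;0 0 0 0 0.028 0.465 -1;0 0 0 0 0.028 0.465 -0.5;0 0 0 0 0.028 0.465 -0.2;0 0 0 0 0.028 0.465 -0.2;0 0 0 0 0.028 0.465 -0.2;0 0 0 0 0.028 0.3 -0.2;0 0 0 0 0.028 0 -0.2"

```text
time: 39.72
eef_pos: [0.6054, -0.307, 0.1729]
tcp_rot: [0.998, 0.058, -0.003, -0.002]
contact_force: [0.2, -0.4, 0.5]
opening: 0.4
finger_force: 0.0
```

Request:
send_rows:
  moves: "0 0 0 0 -0.5 -0.3 -0.2;0 0 0 -0.3 -1 -0.3 -0.2;0 0 0 -0.6 -1 -0.3 -0.2;0 0 0 -0.9 -1 -0.3 -0.2;0 0 0 -0.9 -1 -0.3 -0.2;0 0 0 -0.9 -1 -0.3 -0.2"

```text
time: 40.48
eef_pos: [0.4021, -0.1286, 0.2353]
tcp_rot: [0.998, 0.058, 0.0, 0.0]
contact_force: [0.6, 0.1, 0.6]
opening: 0.4
finger_force: 0.0
```

Run:
```python
from h import *
t=ctrl.read_camera("top")["image"];s=ctrl.read_camera("scene")["image"]
f=lambda i:cv2.resize(i,(400,300),interpolation=cv2.INTER_CUBIC)
cv2.imwrite("pics/end.png",np.hstack([f(t[180:360,340:580]),f(s[195:375,60:300])])[:,:,::-1])
```

```text
(no output)
```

View pics/end.png

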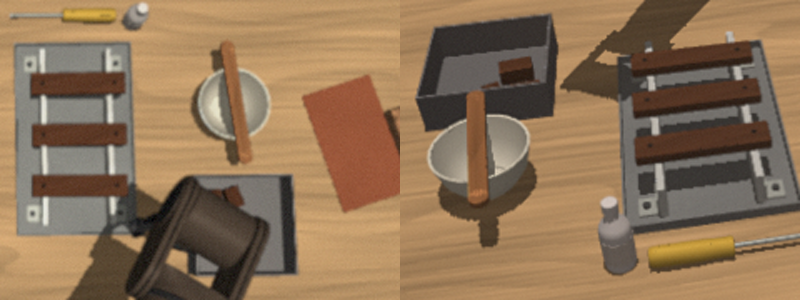

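Top and scene crops: the stick's centre (236,102) lies over the bowl's (233,103) and it is level. The three slats rest square on both rails, and the bottle and screwdriver have not moved.

```bash
python3 -c "
from plant import ctrl
print(ctrl.sign_off())"
```

```text
the job is handed in; nothing more can be done
None
```

The job is handed in at about 41 s: all three offcuts are in the bin, then all three slats were laid square and spaced on the rails and the stir stick laid centrally across the bowl; the bottle, screwdriver and meter were left alone, and no verdict came back.

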